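# Sweep the round soaps through the gate

### The arm

A 7-joint arm with a two-finger parallel gripper is mounted at the origin on the work surface. World frame = base frame: x ahead of the robot, y to its left, z up, the work surface at z = 0. Lengths are in m, angles in degrees, forces in N, time in s.
With the tool pointing down it reaches from about 0.425 to 0.825 m from the base axis. Payload 3.6 kg.
Tool frame: the origin (TCP) lies at the very end of the fingers, on their centre line; the grasp point (between the pads) lies behind it (bot.hold_point_z is the z of the grasp point in the tool frame, in m); z points along the fingers, y is the line along which they close (so a half turn about z gives the same grasp; the last joint's range is limited). The gripper opens to 85 mm and grips with 20 to 120 N. Pads are 22 mm wide; open, the fingers measure 114 mm over their backs; the gripper's body (76 mm by 85 mm) begins 54 mm behind the grasp point. The pads swing forward as they close: fully open they stand 13 mm farther back than shut.
Start: joints at [-67.752, 35.231, -0.722, 81.555, 0.464, 63.22, -2.315], TCP at [0.262, 0.595, 0.231] pointing down, gripper open.
Joint ranges: [-178.69, 178.69], [-17.37, 117.87], [-77.05, 75.6], [15.02, 138.74], [-78.02, 258.01], [0.78, 113.62], [-162.83, 162.83]. Speed limits (degrees/s): [159.86, 159.86, 180, 180, 180, 180, 180].

### API

Orientations are given as [roll, pitch, yaw] about the fixed x, y, z axes, in that order (R = Rz(yaw) Ry(pitch) Rx(roll)).
In Python, from plant import telemetry, imaging, workorder, bot gives the robot as it stands.
- The arm moves only by the tool jog_arm, never from a script. Its argument "targets" is a list of rows, each an object of numbers: "tx", "ty", "tz": the shift along the tool's x, y, z in units of 50 mm (1.0 is 50 mm); "ax", "ay", "az": the turn, a rotation vector about the tool's x, y, z in units of 8 degrees (1.0 is 8 degrees); "fingers": the finger opening in mm, from 0 to 85.4. A call has 1 to 8 rows; each row is the pose to reach, as a shift and turn from the pose commanded when the call began, along the tool's axes at that moment; what a row does not reach only later rows make up. A row lasts 1/10 s, in which the tool goes at most 50 mm and 8.59 degrees, less where a joint would pass 70% of its speed; a pose out of reach is approached as far as the arm can. A call with a gripper value outside its range is refused whole. The fingers move at their own pace and stop on an object; "force" is the grip in N (left out, the last holds). Time passes only in rows, so rows that repeat a pose let the fingers close. It gives the time, the measured TCP pose, the force, the opening and the grip force at its end, in the units of the state.
- telemetry.sense(): the state, without advancing time (a new reading comes with each control period).
- imaging.camera(name): name is "scene" or "top"; returns the picture (420x560x3 uint8, red, green, blue); there is no depth.
- imaging.calibration(name): a dict with "K" (3x3 intrinsics, pixels), "rvec" (rotation vector, rad) and "tvec" (3), from world to camera coordinates, as OpenCV has them. Camera axes: x right, y down, z forward; pixel columns grow to the right and rows downward; lengths in m; the calibration is good to about 2 mm. A picture is of the moment at which its call begins. calibration takes no time and is no camera call.
- workorder.hand_in(): hands the job in; it is judged then, once.
Trained networks look in the newest picture that a camera, given by its name, has taken for a name from the list of things; names that differ only in an ending like _2 or _b are one class to them, and where a whole thing is asked for, a point or a joint stands for the part that bears it (a point fixed in the world has none). Each returns a list of dicts, best first, with "confidence" (0 to 1); they miss things now and then, are a little off and sometimes report something else, mostly with a low value. They report only what shows in the picture. A call takes as long as a camera call. They do not tell look-alikes from the thing itself.
- imaging.find_in(camera, name): "xy" ([column, row] in pixels, amid what is visible of it).
- imaging.trace(camera, name): "region" (420x560 bool, what is visible of it) and "xy" ([column, row] in pixels, amid what is visible of it).
- imaging.landmark_of(camera, name): "xy" ([column, row] in pixels: a listed point, or the origin of a listed thing).
The state is a dict: "t": time; "qpos": joint angles; "qd": joint speeds; "joint_efforts": joint torques, N m; "tool_pos": TCP position; "orientation": TCP orientation; "contact_force": force on the tool from outside, world axes, zero at the start; "torque": the same for the moment, N m; "opening": finger opening in m; "gripper_force": force on a finger pad.
Only numpy, scipy, OpenCV 4.12 (cv2) and the standard library are available. Lean on these libraries where they do the work, as an engineer would, in place of code of your own. Each camera call takes 0.05 s, during which the arm holds its last target. There are 200 camera calls.

### The job

Use the fingertips to push the three small round soaps along the packing board, one at a time, through the narrow gate into the slot behind it, until all three lie flat in a row wholly inside the slot; each soap waits well back from the gate until the one before it is in. Only push: do not lift or tip any soap. Leave the rectangular bars, the wooden stamp and the other things around where they are.

Things in the scene. Friction and masses are not known exactly. Their poses are not given: they have to be found in the camera images.
- gate (a point): middle of the gate, a 50 mm gap (x -25 to 25 mm) in the fence, on the grey board's top, which is level and 12 mm above the table; the board is fixed. y points level through the gate into the slot, x level along the fence, z up. Fence: y = 0 to 12 mm, 12 mm high above the board. From both gate edges equally high guides flare at 45 degrees into the field, to x = +-47, y = -20 mm.
- slot_end (a point): middle of the slot's closed end, on its floor, 145 mm past the gate; axes as the gate's. The slot is 50 mm wide between its walls, runs straight from the gate to here, and its floor is level with the board. Walls 12 mm high, so soaps stand 16 mm above them. Room for three soaps in a row, each pushing the one before.
- field (a point): middle of the open field before the gate, on the board's surface, 129 mm short of the gate; axes as the gate's. The field is 284 mm wide (x) and 258 mm deep (y), with lips 6 mm high on its two sides and rear.
- round1_c (a point): a small round cream-coloured soap, an upright squat cylinder 40 mm in diameter and 28 mm high, about 36 g, lying loose and flat on the board; this point is its centre, 14 mm above its underside, z up. It slides when pushed from the side and does not need to be turned.
- round2_c (a point): a small round cream-coloured soap, an upright squat cylinder 40 mm in diameter and 28 mm high, about 36 g, lying loose and flat on the board; this point is its centre, 14 mm above its underside, z up. It slides when pushed from the side and does not need to be turned.
- round3_c (a point): a small round cream-coloured soap, an upright squat cylinder 40 mm in diameter and 28 mm high, about 36 g, lying loose and flat on the board; this point is its centre, 14 mm above its underside, z up. It slides when pushed from the side and does not need to be turned.
- bar_c (a point): centre of a rectangular cream soap bar, 75 (its x) by 45 (its y) by 30 mm high, loose on the rear of the board (the side away from the gate), 15 mm above its underside. Not to be moved.
- stamp: a dark turned wooden soap stamp standing loose on the rear of the board: foot 34 mm in diameter, 58 mm high; origin at the centre of its underside. Not to be moved.
- bottle: a small amber bottle, 44 mm in diameter, 100 mm high, standing on the table beyond the board; origin at the centre of its underside. Not to be moved.
- dish: a white bowl, 90 mm in diameter, 35 mm high, on the table beside the slot; origin at the centre of its underside. Not to be moved.
- scraper: a spatula lying on the table to the right of the board, along its x axis. Not to be moved.
- slab: a large brown soap bar, 95 by 60 by 40 mm high, on the table to the right of the board; origin at the centre of its underside. Not to be moved.
Not all that is in view belongs to the job. What is shaped like the part that bears round1_c but pink is not meant. What is shaped like the part that bears round2_c but green is not meant.

How it is judged:
By the outcome, as a careful person would: the job done as asked, in the order asked, and still so for the second after the job is handed in, with the robot touching nothing.
It also fails if it takes over 72 s, if anything falls off the work surface, if the arm or the gripper's body presses on something with over 40 N, if the wrist force passes 120 N, or if a joint passes its speed limit or range.

## Working session

There is one attempt and no reset: what is moved stays moved. The work goes in short steps, Python scripts to look and compute and a tool call to move; the robot and the scene stay as the last step left them, time stands still between calls to the robot, and variables do not carry over. Pictures are saved under pics/ and viewed, at most 10 in all, crops included, and the job is handed in when it is done.

Besides the shell and the picture viewer there is one more tool, called after ">>>" by a JSON object that holds its "method" and its "body". jog_arm: Moves the arm, as the interface text tells. Its arguments: {"type":"object","properties":{"targets":{"type":"array"},"force":{"type":"number"}},"required":["targets"]}

```bash
mkdir -p pics; cat > h.py <<'E'
import numpy as np, cv2
from plant import telemetry, imaging, workorder, bot
C={n:imaging.calibration(n) for n in("scene","top")}
def ray(n,xy):
    c=C[n];K=np.array(c["K"],float);R=cv2.Rodrigues(np.array(c["rvec"],float))[0];t=np.array(c["tvec"],float).ravel()
    d=R.T@np.linalg.inv(K)@np.array([xy[0],xy[1],1.]);o=-R.T@t
    return o,d/np.linalg.norm(d)
def plane(n,xy,z):
    o,d=ray(n,xy);return o+d*(z-o[2])/d[2]
def tri(a,b):
    A=np.zeros((3,3));v=np.zeros(3)
    for n,xy in(("scene",a),("top",b)):
        o,d=ray(n,xy);P=np.eye(3)-np.outer(d,d);A+=P;v+=P@o
    return np.linalg.solve(A,v)
def proj(n,p):
    c=C[n];return cv2.projectPoints(np.array(p,float).reshape(-1,3),np.array(c["rvec"],float),np.array(c["tvec"],float),np.array(c["K"],float),None)[0].reshape(-1,2)
def snap(n,f):
    im=imaging.camera(n);cv2.imwrite("pics/"+f,im[:,:,::-1]);return im
E
python3 - <<'E'
from h import *
np.set_printoptions(precision=4,suppress=True)
for c in("scene","top"): snap(c,c+"0.png")
Z=dict(gate=.012,slot_end=.012,field=.012,round1_c=.026,bar_c=.027,stamp=.012)
for n in Z:
  for c in("scene","top"):
    for r in imaging.landmark_of(c,n)[:5]: print(n,c,np.round(r["xy"],1),round(r["confidence"],2),plane(c,r["xy"],Z[n]))
s=telemetry.sense();print(s["t"],s["tool_pos"],s["orientation"],s["opening"],bot.hold_point_z)
E
```

```text
gate scene [284.1 241.9] 0.81 [0.601  0.0183 0.012 ]
gate top [253.1 202. ] 0.69 [0.5885 0.006  0.012 ]
slot_end scene [331.5 284.1] 0.91 [0.5742 0.1625 0.012 ]
slot_end scene [254.8  95.3] 0.68 [ 0.3923 -0.4323  0.012 ]
slot_end top [207.4 207.9] 0.74 [0.5727 0.1494 0.012 ]
slot_end top [397.2 266.7] 0.27 [ 0.3772 -0.4404  0.012 ]
field scene [244.1 210.7] 0.75 [ 0.6331 -0.1069  0.012 ]
field top [290.1 188.3] 0.96 [ 0.6295 -0.1111  0.012 ]
round1_c scene [287.1 195.3] 0.74 [ 0.5253 -0.0774  0.026 ]
round1_c scene [243.5 209.6] 0.74 [ 0.6365 -0.1027  0.026 ]
round1_c scene [315.2 162.7] 0.64 [ 0.4053 -0.1196  0.026 ]
round1_c scene [432.7 317.7] 0.28 [0.4507 0.3423 0.026 ]
round1_c top [278.7 216.6] 0.52 [ 0.5405 -0.0731  0.026 ]
round1_c top [300.4 261.6] 0.41 [ 0.4004 -0.1371  0.026 ]
bar_c scene [231.5 171.1] 0.72 [ 0.6009 -0.2178  0.027 ]
bar_c top [324.8 197.5] 0.89 [ 0.5971 -0.2177  0.027 ]
bar_c top [251.4 201.1] 0.69 [0.5903 0.0107 0.027 ]
stamp scene [204.  192.4] 0.58 [ 0.6881 -0.2095  0.012 ]
stamp top [317.3 166.3] 0.53 [ 0.6977 -0.1986  0.012 ]
0.7 [0.2619 0.5948 0.2313] [-179.9963   -0.0015  156.2358] 0.08524312758891299 -0.0187
```

```bash
python3 - <<'E'
import cv2
a=cv2.imread("pics/scene0.png");b=cv2.imread("pics/top0.png")
cv2.imwrite("pics/a.png",cv2.resize(a[120:330,160:440],None,fx=2.8,fy=2.8,interpolation=cv2.INTER_CUBIC))
cv2.imwrite("pics/b.png",cv2.resize(b[120:310,170:420],None,fx=3.1,fy=3.1,interpolation=cv2.INTER_CUBIC))
E
```

```text
(no output)
```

View pics/a.png

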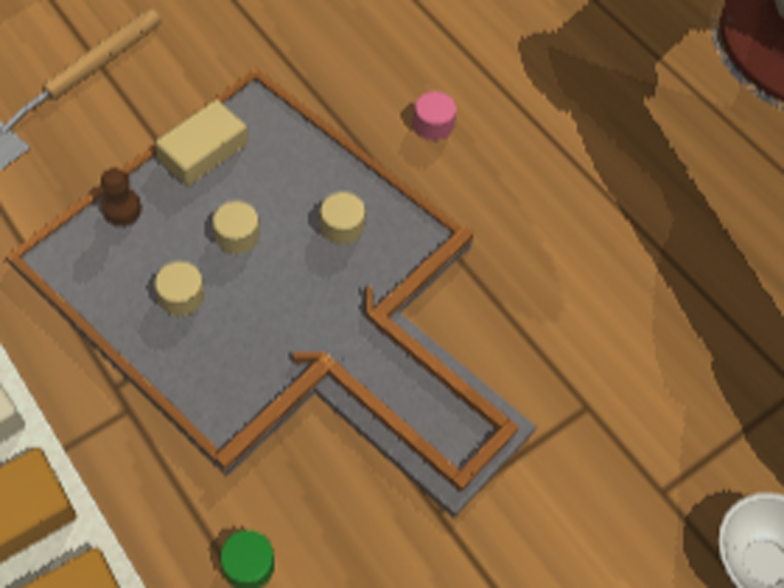

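View pics/b.png

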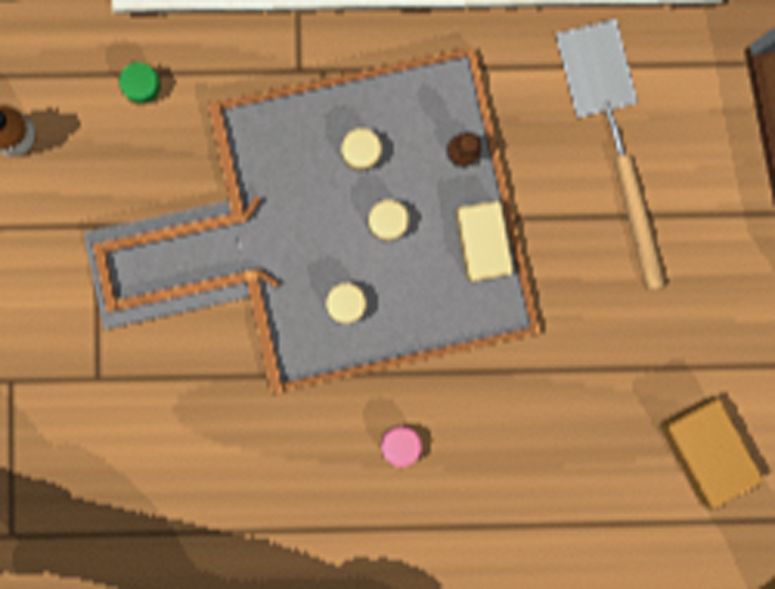

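The top view shows three cream soaps in the field (crop b at 361,148; 388,219; 345,303), a gate near (250,243), and the slot running left. The bar and stamp are at the rear. The pink and green soaps lie off the board, so they're the decoys. Next I'll fit the board pose and the soap centres.

```bash
cat >> h.py <<'E'
def soaps(n,im,pts=None):
    """centres of cream soap tops (z=.040) in camera n"""
    hsv=cv2.cvtColor(im,cv2.COLOR_RGB2HSV)
    m=cv2.inRange(hsv,(18,40,150 if n=="scene" else 190),(35,140,255))
    N,l,s,c=cv2.connectedComponentsWithStats(m)
    return [(c[i],s[i,4],plane(n,c[i],.040 if n=="top" else .035)) for i in range(1,N) if 40<s[i,4]<600]
def togate(g,p):
    a=np.radians(g[2]);d=np.asarray(p)[:2]-g[:2];u=np.array([np.sin(a),-np.cos(a)]);v=np.array([np.cos(a),np.sin(a)])
    return np.array([d@u,d@v])
def fromgate(g,p):
    a=np.radians(g[2]);p=np.atleast_2d(p);u=np.array([np.sin(a),-np.cos(a)]);v=np.array([np.cos(a),np.sin(a)])
    return g[:2]+p[:,:1]*u+p[:,1:2]*v
E
python3 - <<'E'
from h import *
from scipy.optimize import minimize
np.set_printoptions(precision=4,suppress=True)
poly=np.array([[-142,-258],[142,-258],[142,0],[25,0],[25,145],[-25,145],[-25,0],[-142,0]])/1e3
W=[[(-25,0),(-25,145)],[(25,0),(25,145)],[(-25,145),(25,145)],[(-25,0),(-47,-20)],[(25,0),(47,-20)],[(-25,0),(-142,0)],[(25,0),(142,0)]]
for c in("top","scene"):
    im=cv2.imread(f"pics/{c}0.png")[:,:,::-1].copy()
    hsv=cv2.cvtColor(im,cv2.COLOR_RGB2HSV)
    grey=(hsv[...,1]<45)&(hsv[...,2]>40)
    ok=grey.astype(float)
    def cost(g):
        P=proj(c,np.c_[fromgate(g,poly),np.full(8,.012)])
        m=np.zeros(grey.shape,np.uint8);cv2.fillPoly(m,[np.round(P*16).astype(int)],1,shift=4)
        return -(ok[m>0].sum()-.55*(m>0).sum())
    best=min((minimize(cost,[x,y,a],method="Nelder-Mead",options=dict(initial_simplex=[[x,y,a],[x+.01,y,a],[x,y+.01,a],[x,y,a+4]])) for x,y,a in((.595,.01,102),(.59,.005,104),(.6,.01,100))),key=lambda r:r.fun)
    g=best.x;print(c,"gate",g,best.fun)
    for q in soaps(c,im): print(q, "gate mm",togate(g,q[2])*1e3)
    big=cv2.resize(im,None,fx=4,fy=4,interpolation=cv2.INTER_CUBIC)
    for w in W:
      for z,col in((.024,(0,255,255)),):
        Q=proj(c,np.c_[fromgate(g,np.array(w)/1e3),[z,z]])*4+1.5;cv2.line(big,*[tuple(int(v) for v in q) for q in Q],col,1)
    x,y=proj(c,[*fromgate(g,[0,.03])[0],.012])[0]*4
    x,y=int(x),int(y);cv2.imwrite(f"pics/o_{c}.png",big[y-250:y+250,x-380:x+380][:,:,::-1])
E
cd pics; python3 -c "
import cv2,numpy as np
a=[cv2.imread(f'o_{c}.png')[60:440,190:570] for c in('top','scene')]
cv2.imwrite('o.png',np.hstack(a))"
```

```text
top gate [  0.5993   0.0146 101.2133] -2493.7999999999993
(array([41.3735, 52.2265]), np.int32(415), array([1.0669, 0.6562, 0.04  ])) gate mm [583.4822 538.4594]
(array([379.0222,  67.9333]), np.int32(45), array([ 1.0008, -0.3974,  0.04  ])) gate mm [ 313.75   -482.1836]
(array([251.1321,  71.0024]), np.int32(424), array([0.9971, 0.0041, 0.04  ])) gate mm [388.2213 -87.6916]
(array([276.8614,  71.6744]), np.int32(433), array([ 0.9937, -0.0764,  0.04  ])) gate mm [ 369.2648 -165.9112]
(array([25.2812, 92.1827]), np.int32(416), array([0.9409, 0.7043, 0.04  ])) gate mm [469.2418 610.0743]
(array([ 5.9972, 94.0769]), np.int32(351), array([0.9359, 0.7634, 0.04  ])) gate mm [475.8231 669.0924]
(array([304.0046, 101.4447]), np.int32(434), array([ 0.8977, -0.1591,  0.04  ])) gate mm [ 258.9583 -228.3703]
(array([331.1814, 100.0279]), np.int32(430), array([ 0.9008, -0.2441,  0.04  ])) gate mm [ 245.4805 -312.3616]
(array([ 66.5264, 159.2907]), np.int32(454), array([0.7289, 0.5755, 0.04  ])) gate mm [236.2826 525.0329]
(array([286.    , 167.2712]), np.int32(118), array([ 0.692 , -0.0984,  0.04
[... 709 characters left out ...]
0.2222,  0.035 ])) gate mm [ -47.9156 -228.7587]
(array([282.125 , 194.6964]), np.int32(168), array([ 0.538 , -0.0809,  0.035 ])) gate mm [-78.596  -78.4887]
(array([243.731 , 198.0409]), np.int32(171), array([ 0.621 , -0.1254,  0.035 ])) gate mm [  -6.0066 -138.3807]
(array([223.4398, 220.0785]), np.int32(191), array([ 0.6931, -0.0996,  0.035 ])) gate mm [  69.7671 -127.3268]
(array([ 82.5938, 251.625 ]), np.int32(64), array([ 0.9931, -0.2056,  0.035 ])) gate mm [ 343.0459 -290.2587]
(array([234.8761, 410.6468]), np.int32(218), array([0.8785, 0.2572, 0.035 ])) gate mm [321.7659 186.0379]
(array([235.5507, 416.6377]), np.int32(69), array([0.8825, 0.2661, 0.035 ])) gate mm [327.4571 194.0139]
```

View pics/o.png

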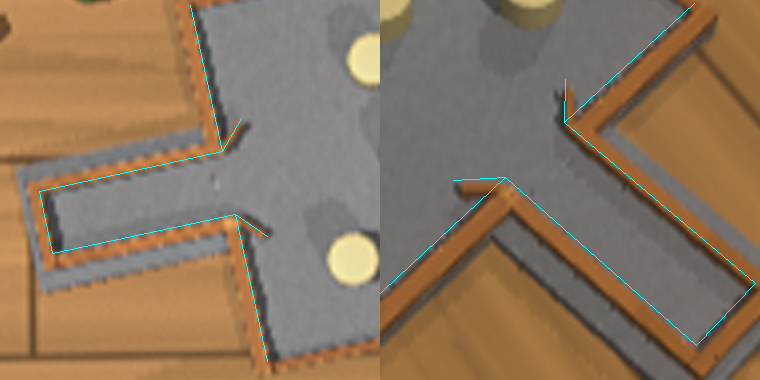

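The gate fit agrees in both views: (0.5995, 0.013), axis at 101.3°. The overlay lies on the inner wall edges. In the gate frame the soaps are at A (69,-128), B (-6.5,-139) and C (-79,-80) mm. I'll push with a two-finger cradle whose tips stay just above the 24 mm wall tops.

```bash
cat >> h.py <<'E'
from scipy.spatial.transform import Rotation as Ro
G=np.array([.5995,.013,101.3])
def rows(wps):
    """wps: (gate x mm, gate y mm, z mm, yaw rel. to gate y) -> shifts in tool units from present pose"""
    s=telemetry.sense();R0=Ro.from_euler("xyz",s["orientation"],degrees=True);p0=np.array(s["tool_pos"])
    print("now gate",np.round(togate(G,p0)*1e3,1),"z",round(p0[2]*1e3,1),"yaw",round(s["orientation"][2]-G[2],1),"t",s["t"],"F",np.round(s["contact_force"],1),"open",round(s["opening"]*1e3,1))
    for x,y,z,w in wps:
        p=np.array([*fromgate(G,[x/1e3,y/1e3])[0],z/1e3]);d=R0.inv().apply(p-p0)/.05
        r=(R0.inv()*Ro.from_euler("xyz",[180,0,G[2]+w],degrees=True)).as_rotvec(degrees=True)/8
        print((x,y,z,w),"t",np.round(d,2),"a",np.round(r,2))
E
python3 -c "
from h import *
rows([(-6.5,-172,130,0),(-6.5,-172,26,0)])"
```

```text
now gate [-217.   636.7] z 231.3 yaw 54.9 t 0.7 F [ 0.1  0.8 -0.3] open 85.2
(-6.5, -172, 130, 0) t [-12.74 -10.82   2.03] a [-0.    0.    6.87]
(-6.5, -172, 26, 0) t [-12.74 -10.82   4.11] a [-0.    0.    6.87]
```

>>> {"method": "jog_arm", "body": {"targets": [{"tx": -12.74,"ty": -10.82,"tz": 2.03,"az": 6.87,"fingers": 34},{"tx": -12.74,"ty": -10.82,"tz": 2.03,"az": 6.87},{"tx": -12.74,"ty": -10.82,"tz": 2.03,"az": 6.87},{"tx": -12.74,"ty": -10.82,"tz": 2.03,"az": 6.87},{"tx": -12.74,"ty": -10.82,"tz": 2.03,"az": 6.87},{"tx": -12.74,"ty": -10.82,"tz": 2.03,"az": 6.87},{"tx": -12.74,"ty": -10.82,"tz": 2.03,"az": 6.87},{"tx": -12.74,"ty": -10.82,"tz": 2.03,"az": 6.87}]}}

```text
$.targets[0]: bad value
```

```bash
python3 -c "
from h import *
rows([(-6.5,-172,130,0)])"
```

```text
now gate [-217.   636.7] z 231.3 yaw 54.9 t 0.7 F [ 0.1  0.8 -0.3] open 85.2
(-6.5, -172, 130, 0) t [-12.74 -10.82   2.03] a [-0.    0.    6.87]
```

>>> {"method": "jog_arm", "body": {"targets": [{"tx": -0.8,"ty": -0.6,"tz": 0.0,"ax": 0,"ay": 0,"az": 1,"fingers": 34},{"tx": -1.5,"ty": -1.3,"tz": 0.2,"ax": 0,"ay": 0,"az": 2,"fingers": 34},{"tx": -2.3,"ty": -1.9,"tz": 0.4,"ax": 0,"ay": 0,"az": 3,"fingers": 34},{"tx": -3.1,"ty": -2.6,"tz": 0.6,"ax": 0,"ay": 0,"az": 4,"fingers": 34},{"tx": -3.8,"ty": -3.2,"tz": 0.8,"ax": 0,"ay": 0,"az": 5,"fingers": 34},{"tx": -4.6,"ty": -3.9,"tz": 1.0,"ax": 0,"ay": 0,"az": 6,"fingers": 34},{"tx": -5.3,"ty": -4.5,"tz": 1.2,"ax": 0,"ay": 0,"az": 6.87,"fingers": 34},{"tx": -6.1,"ty": -5.2,"tz": 1.4,"ax": 0,"ay": 0,"az": 6.87,"fingers": 34}]}}

```text
t: 1.5
tool_pos: [0.4337, 0.2398, 0.1628]
orientation: [179.9, -0.0, 101.2]
contact_force: [1.6, 1.4, -0.2]
opening: 0.034
gripper_force: 0.0
```

```bash
python3 -c "
from h import *
rows([(-6.5,-172,130,0)])"
```

```text
now gate [-118.2  254.9] z 162.8 yaw -0.1 t 1.5 F [ 1.6  1.4 -0.2] open 34.0
(-6.5, -172, 130, 0) t [-8.54  2.25  0.66] a [ 0.01 -0.   -0.01]
```

>>> {"method": "jog_arm", "body": {"targets": [{"tx": -1,"ty": 0.3,"tz": 0.1,"ax": 0,"ay": 0,"az": 0,"fingers": 34},{"tx": -2,"ty": 0.5,"tz": 0.2,"ax": 0,"ay": 0,"az": 0,"fingers": 34},{"tx": -3,"ty": 0.8,"tz": 0.3,"ax": 0,"ay": 0,"az": 0,"fingers": 34},{"tx": -4,"ty": 1.05,"tz": 0.35,"ax": 0,"ay": 0,"az": 0,"fingers": 34},{"tx": -5,"ty": 1.3,"tz": 0.4,"ax": 0,"ay": 0,"az": 0,"fingers": 34},{"tx": -6,"ty": 1.6,"tz": 0.5,"ax": 0,"ay": 0,"az": 0,"fingers": 34},{"tx": -7,"ty": 1.85,"tz": 0.6,"ax": 0,"ay": 0,"az": 0,"fingers": 34},{"tx": -7.8,"ty": 2.05,"tz": 0.66,"ax": 0,"ay": 0,"az": 0,"fingers": 34}]}}

```text
t: 2.3
tool_pos: [0.6086, -0.1187, 0.1301]
orientation: [180.0, -0.0, 101.3]
contact_force: [0.2, 0.2, 0.1]
opening: 0.034
gripper_force: 0.0
```

```bash
python3 -c "
from h import *
rows([(-6.5,-175,130,0),(-6.5,-175,26,0)])"
```

```text
now gate [ -16.9 -130.9] z 130.1 yaw -0.0 t 2.3 F [0.2 0.2 0.1] open 34.0
(-6.5, -175, 130, 0) t [-0.88  0.21  0.  ] a [ 0. -0. -0.]
(-6.5, -175, 26, 0) t [-0.88  0.21  2.08] a [ 0. -0. -0.]
```

>>> {"method": "jog_arm", "body": {"targets": [{"tx": -0.6,"ty": 0.15,"tz": 0,"ax": 0,"ay": 0,"az": 0,"fingers": 34},{"tx": -0.88,"ty": 0.21,"tz": 0.2,"ax": 0,"ay": 0,"az": 0,"fingers": 34},{"tx": -0.88,"ty": 0.21,"tz": 0.8,"ax": 0,"ay": 0,"az": 0,"fingers": 34},{"tx": -0.88,"ty": 0.21,"tz": 1.4,"ax": 0,"ay": 0,"az": 0,"fingers": 34},{"tx": -0.88,"ty": 0.21,"tz": 1.8,"ax": 0,"ay": 0,"az": 0,"fingers": 34},{"tx": -0.88,"ty": 0.21,"tz": 2.06,"ax": 0,"ay": 0,"az": 0,"fingers": 34},{"tx": -0.88,"ty": 0.21,"tz": 2.06,"ax": 0,"ay": 0,"az": 0,"fingers": 34}]}}

```text
t: 3.0
tool_pos: [0.625, -0.156, 0.0249]
orientation: [-179.8, -0.2, 101.4]
contact_force: [-0.4, 1.0, -0.6]
opening: 0.0336
gripper_force: 0.0
```

```bash
python3 -c "
from h import *
im=snap('scene','s1.png')
x,y=proj('scene',[.62,-.15,.03])[0].astype(int)
cv2.imwrite('pics/s1c.png',cv2.resize(im[y-65:y+65,x-80:x+80,::-1],None,fx=4.5,fy=4.5,interpolation=cv2.INTER_CUBIC))
print(x,y)
rows([(-6.5,-159,26,0),(0,-60,26,0),(0,98,26,0)])"
```

```text
238 192
now gate [  -7.1 -171.7] z 26.5 yaw 0.0 t 3.05 F [ 0.2 -0.4 -0.1] open 34.1
(-6.5, -159, 26, 0) t [0.25 0.01 0.01] a [-0.01 -0.01  0.01]
(0, -60, 26, 0) t [2.23 0.14 0.01] a [-0.01 -0.01  0.01]
(0, 98, 26, 0) t [5.39 0.15 0.02] a [-0.01 -0.01  0.01]
```

View pics/s1c.png

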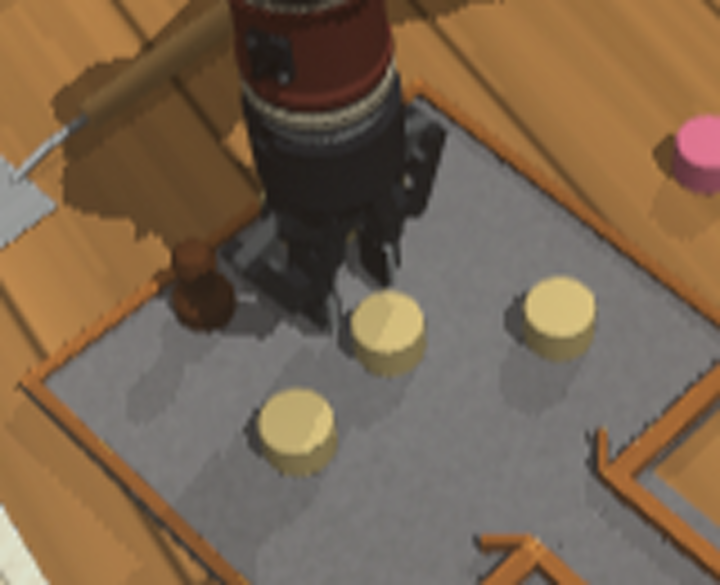

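>>> {"method": "jog_arm", "body": {"targets": [{"tx": 0.14,"ty": 0.01,"tz": 0,"ax": 0,"ay": 0,"az": 0,"fingers": 34},{"tx": 0.3,"ty": 0.01,"tz": 0,"ax": 0,"ay": 0,"az": 0,"fingers": 34},{"tx": 0.55,"ty": 0.03,"tz": 0,"ax": 0,"ay": 0,"az": 0,"fingers": 34},{"tx": 0.8,"ty": 0.05,"tz": 0,"ax": 0,"ay": 0,"az": 0,"fingers": 34},{"tx": 1.05,"ty": 0.08,"tz": 0,"ax": 0,"ay": 0,"az": 0,"fingers": 34},{"tx": 1.3,"ty": 0.11,"tz": 0,"ax": 0,"ay": 0,"az": 0,"fingers": 34},{"tx": 1.5,"ty": 0.14,"tz": -0.01,"ax": 0,"ay": 0,"az": 0,"fingers": 34},{"tx": 1.6,"ty": 0.14,"tz": -0.02,"ax": 0,"ay": 0,"az": 0,"fingers": 34}]}}

```text
t: 3.85
tool_pos: [0.6176, -0.0756, 0.028]
orientation: [-180.0, -0.1, 101.4]
contact_force: [0.2, 0.2, 0.1]
opening: 0.0339
gripper_force: 0.4
```

```bash
python3 -c "
from h import *
im=snap('scene','s2.png')
for q in soaps('scene',im): 
  g=togate(G,q[2])*1e3
  if abs(g[0])<145 and -260<g[1]<150: print(q[1],g)
x,y=proj('scene',[.61,-.08,.03])[0].astype(int)
cv2.imwrite('pics/s2c.png',cv2.resize(im[y-65:y+65,x-80:x+80,::-1],None,fx=4.5,fy=4.5,interpolation=cv2.INTER_CUBIC))
rows([(0,98,28,0)])"
```

```text
52 [ -44.73866739 -225.29950025]
169 [-78.78793307 -80.13825289]
186 [  0.12055425 -70.15162453]
135 [  74.50204323 -126.91673897]
now gate [  0.3 -90.1] z 28.0 yaw 0.1 t 3.9 F [ 0.1  0.  -0.5] open 34.1
(0, 98, 28, 0) t [3.76 0.   0.01] a [-0.   -0.01  0.02]
```

View pics/s2c.png

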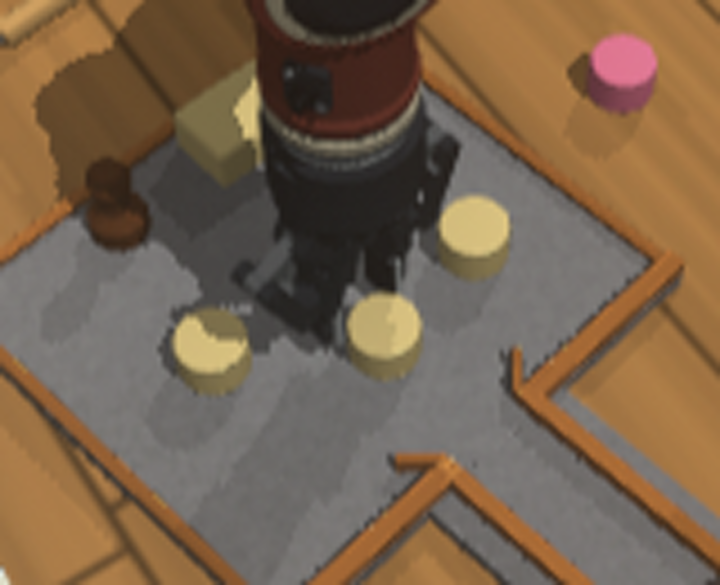

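Soap B sits in the cradle at (0,-70), in line with the gate, so I'll push it straight in.

>>> {"method": "jog_arm", "body": {"targets": [{"tx": 0.15,"ty": 0,"tz": 0,"ax": 0,"ay": 0,"az": 0,"fingers": 34},{"tx": 0.4,"ty": 0,"tz": 0,"ax": 0,"ay": 0,"az": 0,"fingers": 34},{"tx": 0.7,"ty": 0,"tz": 0,"ax": 0,"ay": 0,"az": 0,"fingers": 34},{"tx": 1.0,"ty": 0,"tz": 0,"ax": 0,"ay": 0,"az": 0,"fingers": 34},{"tx": 1.3,"ty": 0,"tz": 0,"ax": 0,"ay": 0,"az": 0,"fingers": 34},{"tx": 1.6,"ty": 0,"tz": 0,"ax": 0,"ay": 0,"az": 0,"fingers": 34},{"tx": 1.9,"ty": 0,"tz": 0,"ax": 0,"ay": 0,"az": 0,"fingers": 34},{"tx": 2.2,"ty": 0,"tz": 0,"ax": 0,"ay": 0,"az": 0,"fingers": 34}]}}

```text
t: 4.7
tool_pos: [0.5959, 0.0312, 0.0282]
orientation: [-180.0, -0.0, 101.3]
contact_force: [0.7, -0.1, -0.1]
opening: 0.0339
gripper_force: 0.1
```

>>> {"method": "jog_arm", "body": {"targets": [{"tx": 0.25,"ty": 0,"tz": 0,"ax": 0,"ay": 0,"az": 0,"fingers": 34},{"tx": 0.5,"ty": 0,"tz": 0,"ax": 0,"ay": 0,"az": 0,"fingers": 34},{"tx": 0.75,"ty": 0,"tz": 0,"ax": 0,"ay": 0,"az": 0,"fingers": 34},{"tx": 1.0,"ty": 0,"tz": 0,"ax": 0,"ay": 0,"az": 0,"fingers": 34},{"tx": 1.2,"ty": 0,"tz": 0,"ax": 0,"ay": 0,"az": 0,"fingers": 34},{"tx": 1.4,"ty": 0,"tz": 0,"ax": 0,"ay": 0,"az": 0,"fingers": 34},{"tx": 1.5,"ty": 0,"tz": 0,"ax": 0,"ay": 0,"az": 0,"fingers": 34},{"tx": 1.54,"ty": 0,"tz": 0,"ax": 0,"ay": 0,"az": 0,"fingers": 34}]}}

```text
t: 5.5
tool_pos: [0.5811, 0.106, 0.0282]
orientation: [-180.0, -0.0, 101.3]
contact_force: [-1.1, 0.7, -0.5]
opening: 0.0343
gripper_force: 0.1
```

```bash
python3 -c "
from h import *
im=snap('scene','s3.png')
for q in soaps('scene',im): 
  g=togate(G,q[2])*1e3
  if abs(g[0])<145 and -260<g[1]<150: print(q[1],g)
rows([(0,80,28,0),(0,60,100,0)])"
```

```text
423 [ -47.32966055 -229.88267209]
87 [-82.80840317 -73.41529089]
199 [  69.65841709 -128.94197206]
215 [ -0.13565404 117.14884161]
now gate [ 0.2 94.5] z 28.2 yaw 0.0 t 5.55 F [ 0.2  0.1 -0.4] open 34.0
(0, 80, 28, 0) t [-0.29 -0.    0.  ] a [-0. -0.  0.]
(0, 60, 100, 0) t [-0.69 -0.   -1.44] a [-0. -0.  0.]
```

>>> {"method": "jog_arm", "body": {"targets": [{"tx": -0.2,"ty": 0,"tz": 0,"ax": 0,"ay": 0,"az": 0,"fingers": 34},{"tx": -0.4,"ty": 0,"tz": -0.7,"ax": 0,"ay": 0,"az": 0,"fingers": 34},{"tx": -0.9,"ty": 0.3,"tz": -1.3,"ax": 0,"ay": 0,"az": -0.9,"fingers": 34},{"tx": -1.8,"ty": 0.6,"tz": -1.4,"ax": 0,"ay": 0,"az": -1.8,"fingers": 34},{"tx": -2.7,"ty": 1.0,"tz": -1.4,"ax": 0,"ay": 0,"az": -2.7,"fingers": 34},{"tx": -3.6,"ty": 1.4,"tz": -1.4,"ax": 0,"ay": 0,"az": -3.6,"fingers": 34},{"tx": -4.4,"ty": 1.7,"tz": -1.4,"ax": 0,"ay": 0,"az": -4.37,"fingers": 34},{"tx": -5.0,"ty": 1.8,"tz": -1.4,"ax": 0,"ay": 0,"az": -4.37,"fingers": 34}]}}

```text
t: 6.35
tool_pos: [0.7191, -0.1293, 0.098]
orientation: [-179.9, 0.2, 136.0]
contact_force: [-0.1, 0.3, -0.7]
opening: 0.0339
gripper_force: 0.0
```

```bash
python3 -c "
from h import *
rows([(91,-159,98,35),(91,-159,27,35)])"
```

```text
now gate [  89.4 -162.9] z 98.0 yaw 34.7 t 6.35 F [-0.1  0.3 -0.7] open 33.9
(91, -159, 98, 35) t [0.05 0.07 0.  ] a [-0.01  0.02 -0.03]
(91, -159, 27, 35) t [0.05 0.07 1.42] a [-0.01  0.02 -0.03]
```

>>> {"method": "jog_arm", "body": {"targets": [{"tx": 0,"ty": 0.03,"tz": 0.4,"ax": 0,"ay": 0,"az": 0,"fingers": 34},{"tx": 0,"ty": 0.03,"tz": 0.9,"ax": 0,"ay": 0,"az": 0,"fingers": 34},{"tx": 0,"ty": 0.03,"tz": 1.3,"ax": 0,"ay": 0,"az": 0,"fingers": 34},{"tx": 0,"ty": 0.03,"tz": 1.42,"ax": 0,"ay": 0,"az": 0,"fingers": 34},{"tx": 0,"ty": 0.03,"tz": 1.42,"ax": 0,"ay": 0,"az": 0,"fingers": 34}]}}

```text
t: 6.85
tool_pos: [0.7182, -0.1228, 0.0259]
orientation: [-179.9, -0.1, 136.1]
contact_force: [-0.3, -1.3, -0.4]
opening: 0.0342
gripper_force: 0.0
```

```bash
cat >> h.py <<'E'
def cradle(path,off=20.5):
    """path: soap centre (x,y) and tool yaw w -> tcp rows"""
    rows([(round(x+off*np.sin(np.radians(w)),1),round(y-off*np.cos(np.radians(w)),1),28,w) for x,y,w in path])
E
python3 -c "
from h import *
im=snap('scene','s4.png')
for q in soaps('scene',im): 
  g=togate(G,q[2])*1e3
  if abs(g[0])<145 and -260<g[1]<150: print(q[1],g)
cradle([(73,-132,35),(69.5,-128,35),(61,-118,35),(51,-106,35),(41,-94,35),(31,-82,32),(21,-71,27),(12,-62,22)])"
```

```text
417 [ -47.26813306 -230.0956168 ]
170 [-78.84944095 -80.23994953]
195 [  69.66294719 -128.72654494]
229 [ -0.33450677 116.05945256]
now gate [  91.  -156.4] z 27.4 yaw 34.9 t 6.9 F [-0.4 -0.5 -0.5] open 33.7
(np.float64(84.8), np.float64(-148.8), 28, 35) t [ 0.2  -0.01 -0.01] a [-0.    0.   -0.02]
(np.float64(81.3), np.float64(-144.8), 28, 35) t [ 0.3  -0.03 -0.01] a [-0.    0.   -0.02]
(np.float64(72.8), np.float64(-134.8), 28, 35) t [ 0.56 -0.05 -0.01] a [-0.    0.   -0.02]
(np.float64(62.8), np.float64(-122.8), 28, 35) t [ 0.87 -0.08 -0.01] a [-0.    0.   -0.02]
(np.float64(52.8), np.float64(-110.8), 28, 35) t [ 1.19 -0.1  -0.01] a [-0.    0.   -0.02]
(np.float64(41.9), np.float64(-99.4), 28, 32) t [ 1.5  -0.15 -0.01] a [-0.    0.    0.36]
(np.float64(30.3), np.float64(-89.3), 28, 27) t [ 1.8  -0.23 -0.01] a [-0.    0.    0.98]
(np.float64(19.7), np.float64(-81.0), 28, 22) t [ 2.05 -0.31 -0.01] a [-0.    0.    1.61]
```

>>> {"method": "jog_arm", "body": {"targets": [{"tx": 0.15,"ty": -0.01,"tz": -0.01,"ax": 0,"ay": 0,"az": 0,"fingers": 34},{"tx": 0.3,"ty": -0.03,"tz": -0.01,"ax": 0,"ay": 0,"az": 0,"fingers": 34},{"tx": 0.56,"ty": -0.05,"tz": -0.01,"ax": 0,"ay": 0,"az": 0,"fingers": 34},{"tx": 0.87,"ty": -0.08,"tz": -0.01,"ax": 0,"ay": 0,"az": 0,"fingers": 34},{"tx": 1.19,"ty": -0.1,"tz": -0.01,"ax": 0,"ay": 0,"az": 0,"fingers": 34},{"tx": 1.5,"ty": -0.15,"tz": -0.01,"ax": 0,"ay": 0,"az": 0.36,"fingers": 34},{"tx": 1.8,"ty": -0.23,"tz": -0.01,"ax": 0,"ay": 0,"az": 0.98,"fingers": 34},{"tx": 2.05,"ty": -0.31,"tz": -0.01,"ax": 0,"ay": 0,"az": 1.61,"fingers": 34}]}}

```text
t: 7.7
tool_pos: [0.6343, -0.0603, 0.0291]
orientation: [179.9, 0.0, 123.2]
contact_force: [-0.1, 0.3, -0.5]
opening: 0.0337
gripper_force: 0.3
```

```bash
python3 -c "
from h import *
im=snap('scene','s5.png')
for q in soaps('scene',im): 
  g=togate(G,q[2])*1e3
  if abs(g[0])<145 and -260<g[1]<150: print(q[1],g)
x,y=proj('scene',[.61,-.05,.03])[0].astype(int)
cv2.imwrite('pics/s5c.png',cv2.resize(im[y-65:y+65,x-80:x+80,::-1],None,fx=4.5,fy=4.5,interpolation=cv2.INTER_CUBIC))
cradle([(8,-57,17),(4,-49,11),(1,-40,6),(0,-30,1),(0,-18,0),(0,-4,0),(0,10,0),(0,24,0)])"
```

```text
169 [-78.78793307 -80.13825289]
185 [ 11.99363213 -59.2495715 ]
229 [ -0.33450677 116.05945256]
now gate [ 17.7 -76.6] z 28.8 yaw 21.9 t 7.75 F [-2.1  1.6  0.3] open 33.9
(np.float64(14.0), np.float64(-76.6), 28, 17) t [ 0.03 -0.07  0.02] a [-0.01 -0.02  0.61]
(np.float64(7.9), np.float64(-69.1), 28, 11) t [ 0.21 -0.13  0.02] a [-0.01 -0.02  1.36]
(np.float64(3.1), np.float64(-60.4), 28, 6) t [ 0.41 -0.15  0.02] a [-0.01 -0.02  1.98]
(np.float64(0.4), np.float64(-50.5), 28, 1) t [ 0.61 -0.13  0.02] a [-0.01 -0.02  2.61]
(np.float64(0.0), np.float64(-38.5), 28, 0) t [ 0.84 -0.04  0.02] a [-0.01 -0.02  2.73]
(np.float64(0.0), np.float64(-24.5), 28, 0) t [1.1  0.06 0.02] a [-0.01 -0.02  2.73]
(np.float64(0.0), np.float64(-10.5), 28, 0) t [1.36 0.16 0.02] a [-0.01 -0.02  2.73]
(np.float64(0.0), np.float64(3.5), 28, 0) t [1.62 0.27 0.02] a [-0.01 -0.02  2.73]
```

View pics/s5c.png

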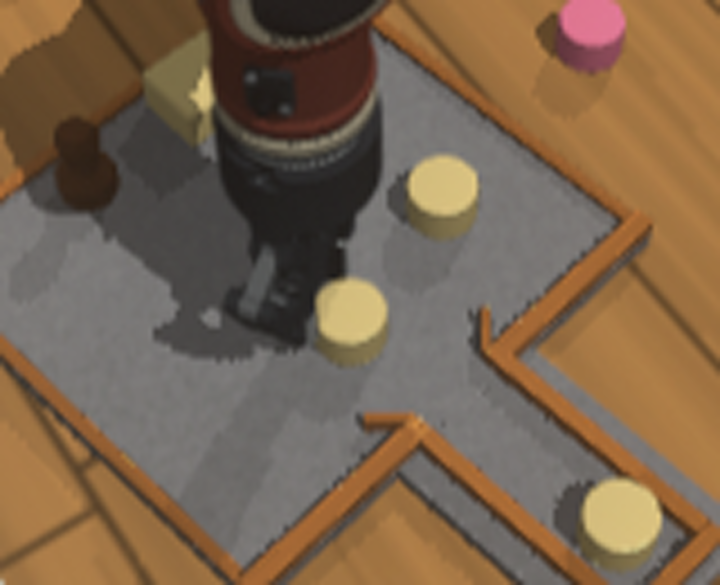

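The picture shows soap A held in the cradle near (12,-59), B near the slot end, and C untouched. I'll turn A in line with the gate and through it.

>>> {"method": "jog_arm", "body": {"targets": [{"tx": 0.04,"ty": -0.06,"tz": 0.01,"ax": 0,"ay": 0,"az": 0.6,"fingers": 34},{"tx": 0.21,"ty": -0.13,"tz": 0.01,"ax": 0,"ay": 0,"az": 1.35,"fingers": 34},{"tx": 0.41,"ty": -0.15,"tz": 0.01,"ax": 0,"ay": 0,"az": 2,"fingers": 34},{"tx": 0.61,"ty": -0.13,"tz": 0.01,"ax": 0,"ay": 0,"az": 2.6,"fingers": 34},{"tx": 0.84,"ty": -0.04,"tz": 0.01,"ax": 0,"ay": 0,"az": 2.73,"fingers": 34},{"tx": 1.1,"ty": 0.06,"tz": 0.01,"ax": 0,"ay": 0,"az": 2.73,"fingers": 34},{"tx": 1.36,"ty": 0.16,"tz": 0.01,"ax": 0,"ay": 0,"az": 2.73,"fingers": 34},{"tx": 1.62,"ty": 0.27,"tz": 0.01,"ax": 0,"ay": 0,"az": 2.73,"fingers": 34}]}}

```text
t: 8.55
tool_pos: [0.6014, 0.0149, 0.0274]
orientation: [180.0, -0.0, 101.6]
contact_force: [0.4, -0.4, -0.0]
opening: 0.034
gripper_force: 0.5
```

```bash
python3 -c "
from h import *
im=snap('scene','s6.png')
for q in soaps('scene',im): 
  g=togate(G,q[2])*1e3
  if abs(g[0])<145 and -260<g[1]<150: print(q[1],g)
cradle([(0,76,0)])"
```

```text
65 [ -30.698762   -247.26444727]
207 [ 1.78112363 21.8904108 ]
230 [ -0.24942213 116.05887773]
now gate [2.3 5.8] z 27.1 yaw 0.5 t 8.6 F [-0.4  1.5  0.5] open 34.1
(np.float64(0.0), np.float64(55.5), 28, 0) t [ 0.99 -0.04 -0.01] a [-0.   -0.03  0.07]
```

>>> {"method": "jog_arm", "body": {"targets": [{"tx": 0.15,"ty": -0.01,"tz": -0.01,"ax": 0,"ay": 0,"az": 0,"fingers": 34},{"tx": 0.35,"ty": -0.02,"tz": -0.01,"ax": 0,"ay": 0,"az": 0,"fingers": 34},{"tx": 0.55,"ty": -0.03,"tz": -0.01,"ax": 0,"ay": 0,"az": 0,"fingers": 34},{"tx": 0.75,"ty": -0.04,"tz": -0.01,"ax": 0,"ay": 0,"az": 0,"fingers": 34},{"tx": 0.9,"ty": -0.04,"tz": -0.01,"ax": 0,"ay": 0,"az": 0,"fingers": 34},{"tx": 0.98,"ty": -0.04,"tz": -0.01,"ax": 0,"ay": 0,"az": 0,"fingers": 34},{"tx": 0.98,"ty": -0.04,"tz": -0.01,"ax": 0,"ay": 0,"az": 0,"fingers": 34}]}}

```text
t: 9.3
tool_pos: [0.5895, 0.0621, 0.0276]
orientation: [-180.0, -0.0, 101.6]
contact_force: [0.5, 0.6, -0.6]
opening: 0.0338
gripper_force: 0.0
```

```bash
python3 -c "
from h import *
im=snap('scene','s7.png')
for q in soaps('scene',im): 
  g=togate(G,q[2])*1e3
  if abs(g[0])<145 and -260<g[1]<150: print(q[1],g)
rows([(0,40,28,0),(0,0,95,-30),(-109,-101,95,-55),(-109,-101,28,-55)])"
```

```text
392 [ -45.11975688 -231.24920849]
151 [-77.80225978 -81.83813657]
219 [-0.54572581 72.52575654]
232 [ -0.3903684  116.05386231]
now gate [-0.2 49.3] z 27.7 yaw 0.2 t 9.35 F [ 0.   0.3 -0.5] open 33.8
(0, 40, 28, 0) t [-0.19  0.   -0.01] a [0.   0.   0.03]
(0, 0, 95, -30) t [-0.99 -0.   -1.35] a [0.   0.   3.78]
(-109, -101, 95, -55) t [-3.   -2.19 -1.35] a [0.  0.  6.9]
(-109, -101, 28, -55) t [-3.   -2.19 -0.01] a [0.  0.  6.9]
```

>>> {"method": "jog_arm", "body": {"targets": [{"tx": -0.2,"ty": 0,"tz": 0,"ax": 0,"ay": 0,"az": 0,"fingers": 34},{"tx": -0.4,"ty": 0,"tz": -0.7,"ax": 0,"ay": 0,"az": 0,"fingers": 34},{"tx": -0.8,"ty": -0.3,"tz": -1.3,"ax": 0,"ay": 0,"az": 1,"fingers": 34},{"tx": -1.3,"ty": -0.8,"tz": -1.35,"ax": 0,"ay": 0,"az": 2,"fingers": 34},{"tx": -1.8,"ty": -1.3,"tz": -1.35,"ax": 0,"ay": 0,"az": 3,"fingers": 34},{"tx": -2.3,"ty": -1.7,"tz": -1.35,"ax": 0,"ay": 0,"az": 4,"fingers": 34},{"tx": -2.7,"ty": -2.0,"tz": -1.35,"ax": 0,"ay": 0,"az": 5,"fingers": 34},{"tx": -3.0,"ty": -2.19,"tz": -1.35,"ax": 0,"ay": 0,"az": 6,"fingers": 34}]}}

```text
t: 10.15
tool_pos: [0.5108, -0.1117, 0.0957]
orientation: [179.9, 0.1, 52.9]
contact_force: [0.5, 0.4, -0.1]
opening: 0.0337
gripper_force: 0.0
```

```bash
python3 -c "
from h import *
rows([(-109,-101,95,-55),(-109,-101,28,-55)])"
```

```text
now gate [-111.4 -104.9] z 95.7 yaw -48.4 t 10.15 F [ 0.5  0.4 -0.1] open 33.7
(-109, -101, 95, -55) t [ 0.09 -0.03  0.01] a [0.01 0.01 0.83]
(-109, -101, 28, -55) t [ 0.09 -0.03  1.35] a [0.01 0.01 0.83]
```

>>> {"method": "jog_arm", "body": {"targets": [{"tx": 0,"ty": -0.03,"tz": 0,"ax": 0,"ay": 0,"az": 0.83,"fingers": 34},{"tx": 0,"ty": -0.03,"tz": 0.4,"ax": 0,"ay": 0,"az": 0.83,"fingers": 34},{"tx": 0,"ty": -0.03,"tz": 0.9,"ax": 0,"ay": 0,"az": 0.83,"fingers": 34},{"tx": 0,"ty": -0.03,"tz": 1.25,"ax": 0,"ay": 0,"az": 0.83,"fingers": 34},{"tx": 0,"ty": -0.03,"tz": 1.35,"ax": 0,"ay": 0,"az": 0.83,"fingers": 34},{"tx": 0,"ty": -0.03,"tz": 1.35,"ax": 0,"ay": 0,"az": 0.83,"fingers": 34}]}}

```text
t: 10.75
tool_pos: [0.5106, -0.108, 0.0274]
orientation: [-180.0, 0.1, 46.8]
contact_force: [0.4, -0.3, -0.9]
opening: 0.0337
gripper_force: 0.0
```

```bash
python3 -c "
from h import *
im=snap('scene','s8.png')
for q in soaps('scene',im): 
  g=togate(G,q[2])*1e3
  if abs(g[0])<145 and -260<g[1]<150: print(q[1],g)
cradle([(-83,-82,-55),(-79,-80,-55),(-68,-76.5,-55),(-56,-73,-55),(-44,-69.5,-55),(-32,-66,-52),(-21,-62,-46),(-13,-57,-38)])"
```

```text
320 [ -39.4948351  -229.42258779]
168 [-78.68473856 -80.07694943]
219 [-0.55141286 72.35600993]
228 [ -0.29023626 116.13404654]
now gate [-110.3 -101.3] z 28.0 yaw -54.5 t 10.8 F [-0.3 -0.1  1.3] open 33.9
(np.float64(-99.8), np.float64(-93.8), 28, -55) t [ 0.26 -0.    0.  ] a [0.01 0.   0.06]
(np.float64(-95.8), np.float64(-91.8), 28, -55) t [0.35 0.01 0.  ] a [0.01 0.   0.06]
(np.float64(-84.8), np.float64(-88.3), 28, -55) t [0.57 0.08 0.  ] a [0.01 0.   0.06]
(np.float64(-72.8), np.float64(-84.8), 28, -55) t [0.8  0.17 0.  ] a [0.01 0.   0.06]
(np.float64(-60.8), np.float64(-81.3), 28, -55) t [1.04 0.25 0.  ] a [0.01 0.   0.06]
(np.float64(-48.2), np.float64(-78.6), 28, -52) t [1.27 0.35 0.  ] a [ 0.01  0.   -0.31]
(np.float64(-35.7), np.float64(-76.2), 28, -46) t [1.51 0.46 0.  ] a [ 0.01  0.   -1.06]
(np.float64(-25.6), np.float64(-73.2), 28, -38) t [1.71 0.53 0.  ] a [ 0.01  0.   -2.06]
```

>>> {"method": "jog_arm", "body": {"targets": [{"tx": 0.22,"ty": 0,"tz": 0,"ax": 0,"ay": 0,"az": 0,"fingers": 34},{"tx": 0.35,"ty": 0.01,"tz": 0,"ax": 0,"ay": 0,"az": 0.06,"fingers": 34},{"tx": 0.57,"ty": 0.08,"tz": 0,"ax": 0,"ay": 0,"az": 0.06,"fingers": 34},{"tx": 0.8,"ty": 0.17,"tz": 0,"ax": 0,"ay": 0,"az": 0.06,"fingers": 34},{"tx": 1.04,"ty": 0.25,"tz": 0,"ax": 0,"ay": 0,"az": 0.06,"fingers": 34},{"tx": 1.27,"ty": 0.35,"tz": 0,"ax": 0,"ay": 0,"az": -0.31,"fingers": 34},{"tx": 1.51,"ty": 0.46,"tz": 0,"ax": 0,"ay": 0,"az": -1.06,"fingers": 34},{"tx": 1.71,"ty": 0.53,"tz": 0,"ax": 0,"ay": 0,"az": -2.06,"fingers": 34}]}}

```text
t: 11.6
tool_pos: [0.5905, -0.0616, 0.0276]
orientation: [179.9, 0.0, 63.7]
contact_force: [0.8, -0.2, -0.5]
opening: 0.034
gripper_force: 0.3
```

```bash
python3 -c "
from h import *
im=snap('scene','s9.png')
for q in soaps('scene',im): 
  g=togate(G,q[2])*1e3
  if abs(g[0])<145 and -260<g[1]<150: print(q[1],g)
cradle([(-8,-52,-30),(-4,-46,-22),(-1,-40,-14),(0,-33,-6),(0,-24,0),(0,-12,0),(0,1,0),(0,12,0)])"
```

```text
184 [-11.3923844  -55.52966276]
220 [-0.57693712 72.44069813]
229 [ -0.33450677 116.05945256]
now gate [-21.3 -70.7] z 27.8 yaw -37.3 t 11.65 F [2.8 0.5 0.4] open 33.6
(np.float64(-18.2), np.float64(-69.8), 28, -30) t [ 0.05  0.04 -0.  ] a [ 0.02 -0.01 -0.91]
(np.float64(-11.7), np.float64(-65.0), 28, -22) t [ 0.21  0.08 -0.  ] a [ 0.02 -0.01 -1.91]
(np.float64(-6.0), np.float64(-59.9), 28, -14) t [ 0.36  0.11 -0.  ] a [ 0.02 -0.01 -2.91]
(np.float64(-2.1), np.float64(-53.4), 28, -6) t [ 0.51  0.1  -0.  ] a [ 0.03 -0.01 -3.91]
(np.float64(0.0), np.float64(-44.5), 28, 0) t [ 0.67  0.02 -0.  ] a [ 0.03 -0.01 -4.66]
(np.float64(0.0), np.float64(-32.5), 28, 0) t [ 0.87 -0.12 -0.  ] a [ 0.03 -0.01 -4.66]
(np.float64(0.0), np.float64(-19.5), 28, 0) t [ 1.07 -0.28 -0.  ] a [ 0.03 -0.01 -4.66]
(np.float64(0.0), np.float64(-8.5), 28, 0) t [ 1.25 -0.41 -0.  ] a [ 0.03 -0.01 -4.66]
```

>>> {"method": "jog_arm", "body": {"targets": [{"tx": 0.05,"ty": 0.04,"tz": 0,"ax": 0,"ay": 0,"az": -0.91,"fingers": 34},{"tx": 0.21,"ty": 0.08,"tz": 0,"ax": 0,"ay": 0,"az": -1.9,"fingers": 34},{"tx": 0.36,"ty": 0.11,"tz": 0,"ax": 0,"ay": 0,"az": -2.9,"fingers": 34},{"tx": 0.51,"ty": 0.1,"tz": 0,"ax": 0,"ay": 0,"az": -3.9,"fingers": 34},{"tx": 0.67,"ty": 0.02,"tz": 0,"ax": 0,"ay": 0,"az": -4.66,"fingers": 34},{"tx": 0.87,"ty": -0.12,"tz": 0,"ax": 0,"ay": 0,"az": -4.66,"fingers": 34},{"tx": 1.07,"ty": -0.28,"tz": 0,"ax": 0,"ay": 0,"az": -4.66,"fingers": 34},{"tx": 1.25,"ty": -0.41,"tz": 0,"ax": 0,"ay": 0,"az": -4.66,"fingers": 34}]}}

```text
t: 12.45
tool_pos: [0.5982, 0.0041, 0.0276]
orientation: [-180.0, -0.0, 100.6]
contact_force: [-0.0, -0.1, -0.3]
opening: 0.0339
gripper_force: 0.2
```

```bash
python3 -c "
from h import *
im=snap('scene','s10.png')
for q in soaps('scene',im): 
  g=togate(G,q[2])*1e3
  if abs(g[0])<145 and -260<g[1]<150: print(q[1],g)
cradle([(0,32,0),(0,39,0)])"
```

```text
201 [-3.00349308 12.22562094]
220 [-0.57693712 72.44069813]
229 [ -0.33450677 116.05945256]
now gate [-2.8 -5.3] z 27.4 yaw -0.5 t 12.5 F [-0.1  0.8  0.5] open 34.2
(np.float64(0.0), np.float64(11.5), 28, 0) t [ 0.34  0.05 -0.01] a [-0.01 -0.02 -0.07]
(np.float64(0.0), np.float64(18.5), 28, 0) t [ 0.48  0.05 -0.01] a [-0.01 -0.02 -0.07]
```

>>> {"method": "jog_arm", "body": {"targets": [{"tx": 0.12,"ty": 0.02,"tz": -0.01,"ax": 0,"ay": 0,"az": 0,"fingers": 34},{"tx": 0.24,"ty": 0.04,"tz": -0.01,"ax": 0,"ay": 0,"az": 0,"fingers": 34},{"tx": 0.34,"ty": 0.05,"tz": -0.01,"ax": 0,"ay": 0,"az": 0,"fingers": 34},{"tx": 0.42,"ty": 0.05,"tz": -0.01,"ax": 0,"ay": 0,"az": 0,"fingers": 34},{"tx": 0.48,"ty": 0.05,"tz": -0.01,"ax": 0,"ay": 0,"az": 0,"fingers": 34},{"tx": 0.5,"ty": 0.05,"tz": -0.01,"ax": 0,"ay": 0,"az": 0,"fingers": 34},{"tx": 0.5,"ty": 0.05,"tz": -0.01,"ax": 0,"ay": 0,"az": 0,"fingers": 34}]}}

```text
t: 13.2
tool_pos: [0.5964, 0.0274, 0.0282]
orientation: [-180.0, 0.0, 100.6]
contact_force: [0.0, 0.9, -0.6]
opening: 0.0339
gripper_force: 0.1
```

```bash
python3 -c "
from h import *
for n in('scene','top'):
 im=snap(n,n+'11.png')
 for q in soaps(n,im): 
  g=togate(G,q[2])*1e3
  if abs(g[0])<145 and -260<g[1]<150: print(n,q[1],g)
rows([])"
```

```text
scene 167 [ -36.89023757 -241.64268229]
top 140 [ -37.88506804 -238.11624476]
top 69 [  3.10254897 122.32579297]
now gate [-0.2 14.6] z 28.2 yaw -0.7 t 13.3 F [ 0.7 -0.  -0.3] open 33.6
```

>>> {"method": "jog_arm", "body": {"targets": [{"tx": 0.05,"ty": 0,"tz": 0,"ax": 0,"ay": 0,"az": 0,"fingers": 34},{"tx": 0.1,"ty": 0,"tz": 0,"ax": 0,"ay": 0,"az": 0,"fingers": 34},{"tx": 0.12,"ty": 0,"tz": 0,"ax": 0,"ay": 0,"az": 0,"fingers": 34},{"tx": 0.12,"ty": 0,"tz": 0,"ax": 0,"ay": 0,"az": 0,"fingers": 34}]}}

```text
t: 13.7
tool_pos: [0.5953, 0.0338, 0.0282]
orientation: [-180.0, -0.0, 100.7]
contact_force: [-0.3, -0.5, -0.0]
opening: 0.0341
gripper_force: 0.2
```

>>> {"method": "jog_arm", "body": {"targets": [{"tx": -0.2,"ty": 0,"tz": 0,"ax": 0,"ay": 0,"az": 0,"fingers": 34},{"tx": -0.6,"ty": 0,"tz": -0.1,"ax": 0,"ay": 0,"az": 0,"fingers": 34},{"tx": -1.0,"ty": 0,"tz": -0.8,"ax": 0,"ay": 0,"az": 0,"fingers": 34},{"tx": -1.4,"ty": 0,"tz": -1.6,"ax": 0,"ay": 0,"az": 0,"fingers": 34},{"tx": -1.8,"ty": 0,"tz": -2.5,"ax": 0,"ay": 0,"az": 0,"fingers": 34},{"tx": -2.2,"ty": 0,"tz": -3.0,"ax": 0,"ay": 0,"az": 0,"fingers": 34},{"tx": -2.2,"ty": 0,"tz": -3.0,"ax": 0,"ay": 0,"az": 0,"fingers": 34}]}}

```text
t: 14.4
tool_pos: [0.6183, -0.0814, 0.1834]
orientation: [179.5, 0.4, 100.2]
contact_force: [-0.1, 0.1, 0.2]
opening: 0.0341
gripper_force: 0.0
```

```bash
python3 -c "
from h import *
np.set_printoptions(precision=1,suppress=True)
ims=[]
for n in('scene','top'):
 im=snap(n,n+'12.png').copy()
 x,y=proj(n,[*fromgate(G,[0,.03])[0],.03])[0].astype(int)
 c=cv2.resize(im[y-70:y+70,x-48:x+48],None,fx=4,fy=4,interpolation=cv2.INTER_CUBIC)
 if 1:
  th=np.linspace(0,6.28,60)
  for yy in (41,81,121):
   p=proj(n,np.c_[fromgate(G,np.c_[20*np.cos(th),yy+20*np.sin(th)]/1e3),np.full(60,.04)])-[x-48,y-70]
   cv2.polylines(c,[(p*4+1.5).astype(int)],True,(0,0,255),1)
 ims.append(c)
cv2.imwrite('pics/f.png',np.hstack(ims)[:,:,::-1]);rows([])"
```

```text
now gate [ -1.9 -89.9] z 178.3 yaw -0.8 t 14.5 F [-0.3  1.6 -0.2] open 33.8
```

View pics/f.png

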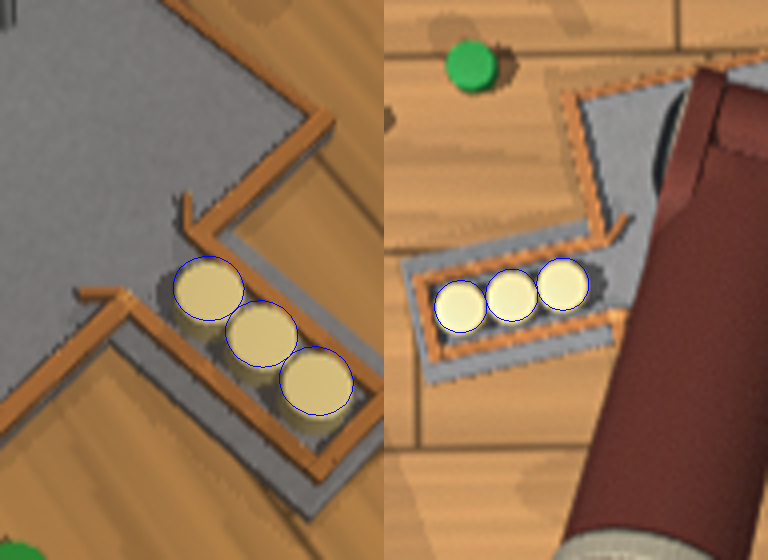

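The circles drawn at y = 41, 81 and 121 mm match the soaps in both views. All three lie flat in the slot, and the last one's rear edge is about 21 mm past the gate. Handing in.

```bash
python3 -c "
from h import *
print(workorder.hand_in())"
```

```text
the job is handed in; nothing more can be done
None
```

All three round soaps lie flat in a row wholly inside the slot, pushed in one at a time; the gripper touched nothing else that I could see, and I handed the job in at about 14.5 s.

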